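# Close the double-lidded coffee jar, then lift its outer lid alone

### The job

The coffee jar's two lids stand nested, one inside the other, on the cork mat: pick up the pair together by the inner lid's knob, which stands up through the collar of the outer lid, lower them onto the open jar without dropping them until the inner lid sits fully home in the mouth, and let go of the knob. The outer lid has yet to be wiped, so now take it alone by its collar and lift it straight up about 10 cm, leaving the inner lid seated and undisturbed on the jar. Finish while still holding the outer lid level above the jar in the gripper; leave the jar standing where it is and do not knock the other things about.

Things in the scene. Friction and masses are not known exactly. Their poses are not given: they have to be found in the camera images.
- cork_mat: Round flat cork mat, 170 mm across, 10 mm thick, fixed to the worktop; the nested lids stand on it. Origin: centre of its underside, z up. It and the jar may be either way round, left or right.
- jar: Open white stoneware jar, 0.8 kg, loose on the worktop. Body 100 mm across up to its shoulder at height 70 mm; above that a neck 79 mm across outside, 72 mm inside, to the rim at height 84 mm. Hollow, empty. Origin: centre of its underside, z up.
- inner_lid: Steel inner lid, 0.16 kg. Origin: centre of its underside, z up. Heights from there: round plug 68 mm across to 14 mm (lowest 5 mm tapered to 60 mm across), 2 mm play all round in the jar's neck; flange 85 mm across, 14 to 18 mm; stem to 45 mm; knob, 45 to 71 mm. Seated in the jar its flange lies on the rim and its origin is 70 mm above the jar's.
- knob (a point): Middle of the top of the inner lid's knob, 71 mm above the inner lid's origin. The knob is an upright cylinder 24 mm across and 26 mm tall, rising out of the outer lid's collar; the stem under it narrows to 18 mm at the flange. Lifting by the knob carries the outer lid along on the flange.
- outer_lid: White stoneware outer lid, 0.12 kg, 96 mm across. Origin: centre of its skirt's lower edge, z up. Heights from there: skirt 88 mm across inside, to 14 mm; plate 14 to 19 mm; collar 19 to 41 mm. Nested, it lies loose on the inner lid's flange, its origin 4 mm above the inner lid's.
- collar (a point): Centre of the top of the outer lid's collar, 41 mm above the outer lid's origin. The collar is an upright tube 46 mm across outside, 34 mm inside, 22 mm tall above the plate. Stem and knob pass freely through it (5 mm all round the knob). Nested, its top is level with the knob's foot, 26 mm below the knob's top.
- spice_jar: Bystander: glass spice jar with a cap, 45 mm across, 106 mm tall, at the back between mat and jar. Origin: centre of its underside.
- egg_timer: Bystander: small round kitchen timer, 63 mm across, 53 mm tall, in front near the robot. Origin: centre of its underside.
- espresso_cup: Bystander: small cup with a handle, 62x92 mm, 51 mm tall, on the left. Origin: centre of its underside.
- mustard_jar: Bystander: lidded jar, 62 mm across, 86 mm tall, on the right. Origin: centre of its underside.
Not all that is in view belongs to the job. What is shaped like the inner_lid but green is not meant.

How it is judged:
On the way, in this order (a step that is already met when the one before it is completed fails the run):
1. the nested lids, still one inside the other, hang together from the fingers, held by the inner lid's knob, above the jar's mouth (z of outer_lid in the frame of inner_lid between 0.001 and 0.007 m and angle between the z axis of outer_lid and the z axis of inner_lid, either way round below 0.06 rad and horizontal distance between inner_lid and jar below 0.04 m and z of inner_lid in the frame of jar above 0.076 m and contact force between the fingers and inner_lid above 1 N and contact force between inner_lid and cork_mat below 0.05 N), for 0.1 s.
2. both lids sit on the jar, the inner lid fully home, and the knob is let go (z of inner_lid in the frame of jar between 0.0675 and 0.0725 m and horizontal distance between inner_lid and jar below 0.005 m and angle between the z axis of inner_lid and the z axis of jar, either way round below 0.06 rad and z of outer_lid in the frame of inner_lid between 0.001 and 0.007 m and angle between the z axis of outer_lid and the z axis of inner_lid, either way round below 0.06 rad and contact force between the fingers and inner_lid below 0.05 N), for 0.2 s.
At the end, for the whole second after the job is handed in: Inner lid home in the jar (2.5 mm of seated height, 5 mm of centre, 0.06 rad), touching only the upright jar; outer lid held still by the fingers alone, 7.5 to 13.5 cm above where it sat, within 4 cm of the jar axis, level within 0.2 rad (z of inner_lid in the frame of jar between 0.0675 and 0.0725 m and horizontal distance between inner_lid and jar below 0.005 m and angle between the z axis of inner_lid and the z axis of jar, either way round below 0.06 rad and z of outer_lid in the frame of jar between 0.149 and 0.209 m and horizontal distance between outer_lid and jar below 0.04 m and angle between outer_lid's own z axis and vertical below 0.2 rad and contact force between the fingers and outer_lid above 1 N and contact force between each of outer_lid, the arm, the fingers and inner_lid below 0.05 N and contact force between outer_lid and jar below 0.05 N and linear speed of outer_lid below 0.03 m/s and angle between jar's own z axis and vertical below 0.06 rad); the arm keeps its last pose, push and grip.
It fails at once if the inner lid is dropped: it falls faster than 0.3 m/s with no finger on it (linear speed of inner_lid above 0.3 m/s and contact force between the fingers and inner_lid below 0.02 N).
It fails at once if the lids come apart while the inner lid is not fully home in the jar, or the inner lid is disturbed while they are apart (more than 4 mm up or down, 6 mm off centre or 0.08 rad off flat) (z of outer_lid in the frame of inner_lid above 0.014 m and not (z of inner_lid in the frame of jar between 0.066 and 0.074 m and horizontal distance between inner_lid and jar below 0.006 m and angle between the z axis of inner_lid and the z axis of jar, either way round below 0.08 rad)).
It fails at once if the jar is pushed more than 3 cm or tipped (distance of jar from where it was at the start of the episode above 0.03 m or angle between jar's own z axis and vertical above 0.2 rad).
It fails at once if a bystander (spice jar, timer, cup, mustard jar) is pushed more than 3 cm or tipped over (distance of any of spice_jar, egg_timer, espresso_cup, mustard_jar from where it was at the start of the episode above 0.03 m or angle between any of spice_jar, egg_timer, espresso_cup, mustard_jar's own z axis and vertical above 0.3 rad).
It also fails if it takes over 54 s, if anything falls off the work surface, if the arm or the gripper's body presses on something with over 40 N, if the wrist force passes 120 N, or if a joint passes its speed limit or range.

### The arm

A 6-joint arm with a two-finger parallel gripper is mounted at the origin on a cart in front of the work surface, level with it; the furniture and walls round the work are solid. World frame = base frame: x ahead of the robot, y to its left, z up, the work surface at z = 0. Lengths are in m, angles in rad, forces in N, time in s.
With the tool pointing down it reaches from about 0.375 to 0.9 m from the base axis. Payload 3.1 kg.
Tool frame: the origin (TCP) lies at the centre of the arm's flange, where the gripper is bolted on; the fingertips stand robot.tip_extent ahead of it and the grasp point (between the pads) lies 164 mm ahead of it (robot.tip_extent is the distance from the TCP to the fingertips, in m); z points along the fingers, y is the line along which they close (so a half turn about z gives the same grasp; the last joint's range is limited). The gripper opens to 87 mm and grips with 3 to 60 N. Pads are 19 mm wide; open, the fingers measure 117 mm over their backs; the gripper's body (75 mm by 190 mm) begins 51 mm behind the grasp point.
Start: joints at [0.955, 0.527, 1.433, -0, 1.181, -0.178], TCP at [0.265, 0.566, 0.405] pointing down, gripper open.
Joint ranges: [-3.08, 3.08], [-0.75, 2.2], [0.22, 2.44], [-1.43, 4.57], [0, 2.65], [-2.85, 2.85]. Speed limits (rad/s): [2.79, 2.79, 3.14, 3.14, 3.14, 3.14].

### API

Orientations are given as a unit quaternion [x, y, z, w].
In Python, from rig import get_obs, camera, hand_in, cut_out, robot gives the robot as it stands.
- The arm moves only by the tool step_arm, never from a script. Its argument "rows" is a list of rows, each a list of 6 numbers: the shift along the world's x, y, z in m, then the turn, a rotation vector about the world's x, y, z in degrees. A call has 1 to 12 rows; each row shifts and turns the commanded pose from where the row before left it; what a row does not reach is not made up. A row lasts 1/8 s, in which the tool goes at most 62.5 mm and 10.7 degrees, less where a joint would pass 70% of its speed; a pose out of reach is approached as far as the arm can. A call is refused whole if a number of a shift passes 0.0625 or a number of a turn 10.7, either way. A call with a gripper value outside its range is refused whole. "jaw" is the finger opening in m, from 0 to 0.087, set as the call begins (left out, the last holds). The fingers move at their own pace and stop on an object; "squeeze" is the grip in N (left out, the last holds). Time passes only in rows, so rows that do not move let the fingers close. It gives the time, the measured TCP pose, the force, the opening and the grip force at its end, in the units of the state.
- get_obs(): the state, without advancing time (a new reading comes with each control period).
- camera(name): name is "scene" or "side" or "wrist"; returns a dict with "pixels" (400x640x3 uint8, blue, green, red), "depth" (400x640 float32, m along the optical axis (not along the pixel's ray), 0 where there is no reading), "fov_y" (degrees; the focal length in pixels is half the picture's height over the tangent of half this angle, whatever the lens; pixels are square), "cx", "cy" (the principal point, pixels), "extrinsics" (4x4, takes a point from camera to world coordinates); the wrist camera has in their place "mount" (4x4, takes a point from camera to tool coordinates, whose origin is the TCP and whose axes are the flange's). Camera axes: x right, y up, looking along -z (the intrinsics and any distortion apply to the point x, -y, -z); pixel columns grow to the right and rows downward; lengths in m; the calibration is good to about 2 mm. A picture is of the moment at which its call begins: read the wrist's pose just before it.
- hand_in(): hands the job in; it is judged then, once.
Trained networks look in the newest picture that a camera, given by its name, has taken for a name from the list of things; names that differ only in an ending like _2 or _b are one class to them, and where a whole thing is asked for, a point or a joint stands for the part that bears it (a point fixed in the world has none). Each returns a list of dicts, best first, with "confidence" (0 to 1); they miss things now and then, are a little off and sometimes report something else, mostly with a low value. They report only what shows in the picture. A call takes as long as a camera call. They do not tell look-alikes from the thing itself.
- cut_out(label, camera): "region" (400x640 bool, what is visible of it) and "extent" ([centre column, centre row, width, height] in pixels, round what is visible of it).
The state is a dict: "time": time; "q": joint angles; "joint_velocities": joint speeds; "joint_torque": joint torques, N m; "position": TCP position; "tool_rot": TCP orientation; "ft_force": force on the tool from outside, world axes, zero at the start; "moment": the same for the moment, N m; "grip_width": finger opening in m; "grip_force": force on a finger pad.
Only numpy, scipy, OpenCV 4.12 (cv2) and the standard library are available. Lean on these libraries where they do the work, as an engineer would, in place of code of your own. Each camera call takes 0.05 s, during which the arm holds its last target. There are 200 camera calls.

## Working session

There is one attempt and no reset: what is moved stays moved. The work goes in short steps, Python scripts to look and compute and a tool call to move; the robot and the scene stay as the last step left them, time stands still between calls to the robot, and variables do not carry over. Pictures are saved under pics/ and viewed, at most 10 in all, crops included, and the job is handed in when it is done.

Besides the shell and the picture viewer there is one more tool, called after "Emit:" as name(argument=value, ...) on one line, values as JSON. step_arm: Moves the arm, as the interface text tells. Its arguments: {"type":"object","properties":{"rows":{"type":"array"},"jaw":{"type":"number"},"squeeze":{"type":"number"}},"required":["rows"]}

```bash
mkdir -p pics; ls
cat > h.py <<'E'
import numpy as np, cv2
from rig import get_obs, camera, hand_in, cut_out, robot
from scipy.spatial.transform import Rotation as R
def shot(name):
    o=get_obs(); c=camera(name)
    c['f']=200/np.tan(np.radians(c['fov_y'])/2)
    if 'mount' in c:
        T=np.eye(4); T[:3,:3]=R.from_quat(o['tool_rot']).as_matrix(); T[:3,3]=o['position']
        c['extrinsics']=T@c['mount']
    return c
def pts(c):
    "world point per pixel (400,640,3)"
    v,u=np.mgrid[0:400,0:640]; d=c['depth']
    P=np.stack([(u-c['cx'])/c['f']*d,-(v-c['cy'])/c['f']*d,-d,np.ones_like(d)],-1)
    W=(P@c['extrinsics'].T)[...,:3]; W[d<=0]=np.nan
    return W
E
python3 - <<'E'
from h import *
print(robot, getattr(robot,'tip_extent',None)); print(get_obs())
ims=[]
for n in ['scene','side']:
    c=shot(n); W=pts(c); print(n,{k:c[k] for k in c if k not in('pixels','depth','extrinsics')},c['extrinsics'].round(3).tolist())
    cv2.imwrite(f'pics/{n}0.png',c['pixels'])
    for l in ['cork_mat','jar','inner_lid','knob','outer_lid','spice_jar','egg_timer','espresso_cup','mustard_jar']:
        for r in cut_out(l,n)[:3]:
            P=W[r['region']]; print(l,round(r['confidence'],2),np.round(r['extent']).tolist(),np.nanpercentile(P,[2,50,98],axis=0).round(3).tolist())
E
```

```text
pics
<Robot object at 0x7f80f5157e00> 0.1822
{'time': 0.0, 'q': array([ 9.54499773e-01,  5.28430737e-01,  1.43392130e+00, -4.14809790e-05,
        1.18137538e+00, -1.78513895e-01]), 'joint_velocities': array([-5.88073532e-05, -8.92882707e-04, -8.66212528e-04,  1.34055391e-03,
        7.83013774e-04, -5.71414846e-04]), 'joint_torque': array([ 6.26167894e-04, -4.40042889e+01, -1.76592278e+01,  6.34091184e-02,
        5.80260472e-02, -1.54708255e-04]), 'position': array([0.26473514, 0.56577171, 0.40378694]), 'tool_rot': array([ 2.17139711e-01,  9.76139952e-01, -9.91619911e-04, -3.95420311e-04]), 'ft_force': array([ 0.32953185, -0.10270335,  0.05256977]), 'moment': array([-0.00486357,  0.04525258,  0.01565596]), 'grip_force': 0.0, 'grip_width': 0.0869532851787485}
scene {'fov_y': 57.54889860321288, 'cx': 317.47036975072535, 'cy': 198.71831545374977, 'f': np.float64(364.1832523305721)} [[0.764, 0.414, -0.496, -0.039], [-0.646, 0.503, -0.575, -0.68], [0.011, 0.759, 0.651, 0.844], [0.0, 0.0, 0.0, 1.0]]
cork_mat 0.67 [355.0, 246.0, 55.0, 43.0] [[0.466, -0.267, 0.002], [0.525, -0.211, 0.
[... 2131 characters left out ...]
.564, -0.17, 0.084]]
outer_lid 0.74 [376.0, 242.0, 41.0, 25.0] [[0.493, -0.234, 0.016], [0.522, -0.197, 0.033], [0.576, -0.146, 0.056]]
spice_jar 0.7 [337.0, 167.0, 18.0, 36.0] [[0.682, -0.01, 0.003], [0.69, 0.005, 0.067], [0.72, 0.028, 0.108]]
egg_timer 0.65 [280.0, 256.0, 24.0, 31.0] [[0.346, -0.034, 0.003], [0.366, -0.013, 0.034], [0.401, 0.02, 0.055]]
espresso_cup 0.61 [228.0, 148.0, 31.0, 19.0] [[0.599, 0.32, -0.016], [0.633, 0.37, 0.034], [0.659, 0.405, 0.051]]
mustard_jar 0.56 [447.0, 265.0, 26.0, 34.0] [[0.516, -0.404, 0.011], [0.528, -0.378, 0.068], [0.566, -0.351, 0.088]]
mustard_jar 0.34 [337.0, 165.0, 12.0, 36.0] [[0.683, -0.01, 0.005], [0.691, 0.006, 0.07], [0.75, 0.032, 0.108]]
```

Run:
```python
import cv2,numpy as np
from h import *
a=cv2.imread('pics/scene0.png')[110:310,235:435]; b=cv2.imread('pics/side0.png')[130:310,220:470]
cv2.imwrite('pics/crop1.png',np.hstack([cv2.resize(a,(400,400),interpolation=2),cv2.resize(b[:, 20:200],(400,400),interpolation=2)]))
# circle fits on levels, both views
for n in ['scene','side']:
    W=pts(shot(n))
    def box(x,y,r,z0,z1):
        m=(np.hypot(W[...,0]-x,W[...,1]-y)<r)&(W[...,2]>z0)&(W[...,2]<z1); return W[m]
    for nm,(x,y,r,z0,z1) in dict(knobtop=(.538,-.19,.03,.078,.09),knobbody=(.538,-.19,.03,.058,.075),jarrim=(.573,.144,.06,.08,.09),jarbody=(.573,.144,.07,.01,.06),mat=(.54,-.19,.1,.005,.014),decoyknob=(.367,-.132,.06,.06,.09)).items():
        P=box(x,y,r,z0,z1)
        if len(P)<4: print(nm,len(P)); continue
        mid=(P.min(0)+P.max(0))/2
        A=np.c_[2*P[:,:2],np.ones(len(P))]; s=np.linalg.lstsq(A,(P[:,:2]**2).sum(1),rcond=None)[0]
        print(n,nm,len(P),'mean',P.mean(0).round(4),'mid',mid.round(4),'circ',s[:2].round(4),np.sqrt(s[2]+s[0]**2+s[1]**2).round(4))
```

```text
scene knobtop 45 mean [ 0.5394 -0.1908  0.0817] mid [ 0.5399 -0.1893  0.0822] circ [ 0.5397 -0.1899] 0.0091
scene knobbody 39 mean [ 0.5334 -0.1932  0.0651] mid [ 0.5359 -0.188   0.0666] circ [ 0.5392 -0.1904] 0.013
scene jarrim 85 mean [0.575  0.1444 0.0837] mid [0.5751 0.146  0.0839] circ [0.5746 0.1463] 0.0376
scene jarbody 425 mean [0.5662 0.1343 0.0379] mid [0.5753 0.1453 0.0351] circ [0.575 0.146] 0.0483
scene mat 1108 mean [ 0.5367 -0.1976  0.0107] mid [ 0.546  -0.1864  0.0095] circ [ 0.5462 -0.1861] 0.0711
scene decoyknob 64 mean [ 0.368  -0.1339  0.0698] mid [ 0.3692 -0.1317  0.0673] circ [ 0.369  -0.1324] 0.0094
side knobtop 50 mean [ 0.5395 -0.188   0.0806] mid [ 0.5395 -0.1886  0.0811] circ [ 0.5397 -0.1881] 0.0083
side knobbody 45 mean [ 0.5315 -0.1905  0.0666] mid [ 0.5347 -0.185   0.0664] circ [ 0.541  -0.1872] 0.0129
side jarrim 112 mean [0.5749 0.1479 0.0829] mid [0.5751 0.1473 0.0839] circ [0.5739 0.1468] 0.0376
side jarbody 647 mean [0.5676 0.1418 0.0356] mid [0.5725 0.145  0.035 ] circ [0.573  0.1463] 0.0482
side mat 1607 mean [ 0.5363 -0.1893  0.0095] mid [ 0.5461 -0.1911  0.0096] circ [ 0.5457 -0.186 ] 0.0709
side decoyknob 90 mean [ 0.3663 -0.1319  0.0691] mid [ 0.3678 -0.1313  0.0676] circ [ 0.3672 -0.1315] 0.0091
```

View pics/crop1.png

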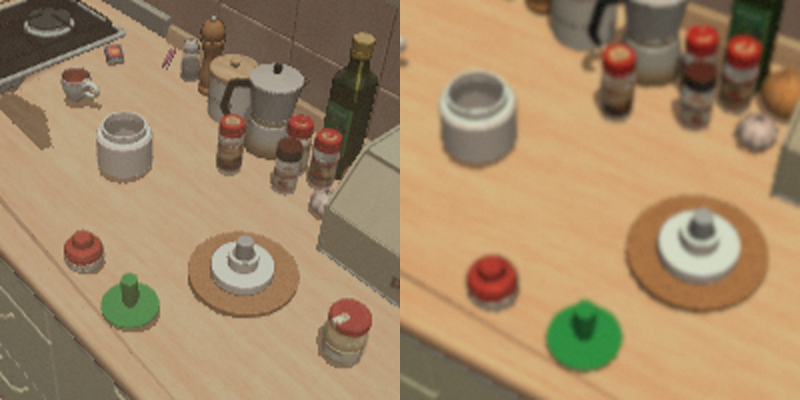

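Candidates for the inner lid: green at scene (301,261), and the grey steel knob in the white lid on the mat at (356,236). The grey one fits: it is steel, not green, and nested on cork. The crop confirms this. Knob ≈ (0.540, -0.189, top 0.081) and jar ≈ (0.574, 0.1465, rim 0.084), both as expected.

Emit:
step_arm(rows=[[0.017,-0.047,0,0,0,1.6],[0.017,-0.047,0,0,0,1.6],[0.017,-0.047,0,0,0,1.6],[0.017,-0.047,0,0,0,1.6],[0.017,-0.047,0,0,0,1.6],[0.017,-0.047,0,0,0,1.6],[0.017,-0.047,0,0,0,1.6],[0.017,-0.047,0,0,0,1.6],[0.017,-0.047,0,0,0,1.6],[0.017,-0.047,0,0,0,1.6],[0.017,-0.047,0,0,0,1.6],[0.017,-0.047,0,0,0,1.6]], jaw=0.087, squeeze=30)

```text
time: 2.6
position: [0.4694, 0.0004, 0.4051]
tool_rot: [0.051, 0.999, 0.0, 0.0]
ft_force: [0.6, 0.7, 0.6]
grip_width: 0.087
grip_force: 0.0
```

Emit:
step_arm(rows=[[0.017,-0.047,0,0,0,1.6],[0.017,-0.047,0,0,0,1.6],[0.017,-0.047,0,0,0,1.6],[0.017,-0.047,0,0,0,1.1],[0,0,0,0,0,0],[0,0,0,0,0,0]])

```text
time: 3.35
position: [0.5365, -0.1857, 0.4044]
tool_rot: [0.0, 1.0, 0.001, -0.001]
ft_force: [0.1, 0.5, 0.4]
grip_width: 0.0869
grip_force: 0.0
```

```bash
cat > m.py <<'E'
from h import *
def fit(P):
    A=np.c_[2*P[:,:2],np.ones(len(P))]; s=np.linalg.lstsq(A,(P[:,:2]**2).sum(1),rcond=None)[0]
    return s[:2].round(4),np.sqrt(s[2]+s[0]**2+s[1]**2).round(4)
def sel(W,x,y,r,z0,z1):
    return W[(np.hypot(W[...,0]-x,W[...,1]-y)<r)&(W[...,2]>z0)&(W[...,2]<z1)]
def rep(W,nm,*a):
    P=sel(W,*a)
    if len(P)<6: print(nm,len(P)); return
    print(nm,len(P),'mean',P.mean(0).round(4),'mid',((P.min(0)+P.max(0))/2).round(4),'zmed',np.median(P[:,2]).round(4),'circ',*fit(P))
def state():
    o=get_obs(); r=R.from_quat(o['tool_rot']).as_matrix()
    print('t',round(o['time'],2),'p',o['position'].round(4),'z',r[:,2].round(4),'y',r[:,1].round(4),'F',o['ft_force'].round(1),'M',o['moment'].round(2),'w',round(o['grip_width'],4),'g',round(o['grip_force'],1),'q',o['q'].round(2))
E
python3 - <<'E'
from m import *
state()
c=shot('wrist'); W=pts(c); cv2.imwrite('pics/w1.png',c['pixels']); print(c['mount'].round(3).tolist(),c['f'])
rep(W,'knobtop',.54,-.19,.02,.076,.09)
rep(W,'collar',.54,-.19,.03,.05,.06)
rep(W,'plate',.54,-.19,.06,.028,.038)
rep(W,'mat',.54,-.19,.1,.005,.015)
W=pts(shot('side'))
for nm,x,y in (('knob',.54,-.189),('jar',.574,.1465)):
    m=(abs(W[...,0]-x)<.16)&(abs(W[...,1]-y)<.2)&(W[...,2]>.09)&(W[...,2]<.2)
    P=W[m]; 
    if len(P): print(nm,np.unique((P*50).round().astype(int),axis=0).tolist()[:60],'/50')
E
```

```text
t 3.35 p [ 0.5365 -0.1857  0.4044] z [-0.0012  0.0012 -1.    ] y [4.0e-04 1.0e+00 1.2e-03] F [0.1 0.5 0.4] M [ 0.13 -0.06 -0.06] w 0.0869 g 0.0 q [-0.53  0.45  1.58  0.    1.11 -2.1 ]
[[0.0, 0.964, 0.266, 0.073], [1.0, -0.001, 0.002, 0.001], [0.002, 0.266, -0.964, 0.021], [0.0, 0.0, 0.0, 1.0]] 277.3612798650339
knobtop 349 mean [ 0.5389 -0.1885  0.0803] mid [ 0.5391 -0.1883  0.0792] zmed 0.0804 circ [ 0.5391 -0.1885] 0.0085
collar 505 mean [ 0.5374 -0.1886  0.0543] mid [ 0.5393 -0.1885  0.0549] zmed 0.0543 circ [ 0.5398 -0.1886] 0.02
plate 3054 mean [ 0.536  -0.1887  0.0323] mid [ 0.5397 -0.1887  0.033 ] zmed 0.0324 circ [ 0.5399 -0.1886] 0.0377
mat 7368 mean [ 0.541  -0.1846  0.0094] mid [ 0.5458 -0.1861  0.0088] zmed 0.0094 circ [ 0.5445 -0.1869] 0.0698
knob [[28, -19, 5], [28, -18, 5], [33, -19, 5], [33, -18, 5], [33, -18, 6], [33, -17, 5], [33, -17, 6], [33, -16, 5], [33, -15, 5], [33, -15, 6], [33, -14, 5], [33, -14, 6], [33, -13, 5], [33, -12, 5], [33, -12, 6], [33, -11, 5], [33, -11, 6], [34, -19, 5], [34, -19, 6], [34, -19, 7], [34, -18, 5], [34, -18, 6], [34, -18, 7], [34, -17, 5], [34, -17, 6], [34, -17, 7], [34, -16, 5], [34, -16, 6], [34, -16, 7], [34, -15, 5], [34, -15, 6], [34, -15, 7], [34, -14, 5], [34, -14, 6], [34, -13, 5], [34, -13, 6], [34, -13, 7], [34, -12, 5], [34, -12, 6], [34, -11, 6], [34, 0, 5], [34, 1, 5], [35, -19, 6], [35, -19, 7], [35, -18, 6], [35, -18, 7], [35, -17, 6], [35, -17, 7], [35, -16, 6], [35, -16, 7], [35, -15, 6], [35, -15, 7], [35, -14, 6], [35, -14, 7], [35, -13, 6], [35, -13, 7], [35, -12, 6], [35, -12, 7], [35, 0, 5]] /50
jar [[34, 0, 5], [34, 1, 5], [35, 0, 5], [35, 1, 5], [35, 2, 5], [36, 0, 5], [36, 1, 5], [36, 2, 5]] /50
```

View pics/w1.png

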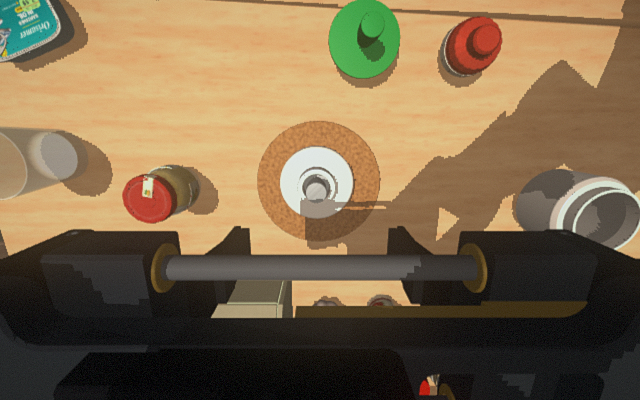

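The wrist view shows the nested white lid with its grey knob at (317,190) on the mat, between the fingers; green decoy at (365,35). All heights agree: knob top 0.080, collar top 0.054. I'll go down with the tips just above the collar.

Emit:
step_arm(rows=[[0.003,-0.003,-0.02,0,0,0],[0,0,-0.03,0,0,0],[0,0,-0.03,0,0,0],[0,0,-0.03,0,0,0],[0,0,-0.02,0,0,0],[0,0,-0.015,0,0,0],[0,0,-0.01,0,0,0],[0,0,-0.009,0,0,0],[0,0,0,0,0,0],[0,0,0,0,0,0]])

```text
time: 4.7
position: [0.5401, -0.1891, 0.2412]
tool_rot: [-0.0, 1.0, -0.0, 0.0]
ft_force: [0.2, 0.2, -0.8]
grip_width: 0.0871
grip_force: 0.0
```

Run:
```python
from m import *
state()
for n in ('side','scene'):
    c=shot(n); W=pts(c); rep(W,n,.54,-.189,.02,.07,.09)
    if n=='side': cv2.imwrite('pics/s2.png',cv2.resize(c['pixels'][180:290,310:450],None,fx=4,fy=4))
```

```text
t 4.7 p [ 0.5401 -0.1891  0.2412] z [ 8.e-04 -5.e-04 -1.e+00] y [-2.e-04  1.e+00 -5.e-04] F [ 0.2  0.2 -0.8] M [ 0.03  0.   -0.05] w 0.0871 g 0.0 q [-0.53  0.69  1.69  0.    0.76 -2.1 ]
side 77 mean [ 0.5371 -0.1893  0.0791] mid [ 0.5385 -0.1891  0.0772] zmed 0.0802 circ [ 0.538 -0.189] 0.0091
scene 62 mean [ 0.5382 -0.1906  0.0791] mid [ 0.5405 -0.1894  0.078 ] zmed 0.0807 circ [ 0.5398 -0.1894] 0.0096
```

View pics/s2.png

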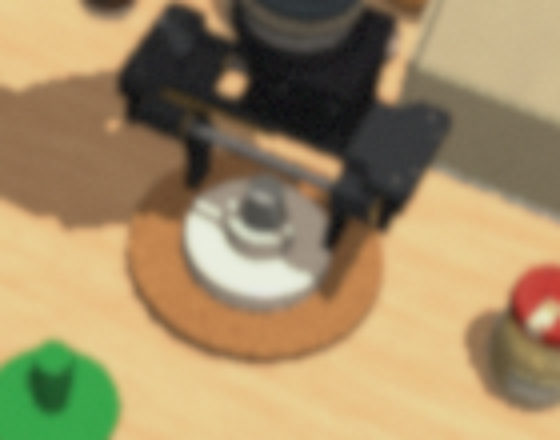

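The side crop shows the knob (265,210 in the crop) centred between the open fingers, with the tips above the collar. Closing.

Emit:
step_arm(rows=[[0,0,0,0,0,0],[0,0,0,0,0,0],[0,0,0,0,0,0],[0,0,0,0,0,0],[0,0,0,0,0,0],[0,0,0,0,0,0],[0,0,0,0,0,0],[0,0,0,0,0,0]], jaw=0.0, squeeze=40)

```text
time: 5.8
position: [0.5399, -0.1888, 0.2407]
tool_rot: [-0.0, 1.0, 0.0, -0.0]
ft_force: [-0.9, 0.2, 0.0]
grip_width: 0.0231
grip_force: 40.0
```

Emit:
step_arm(rows=[[0,0,0.005,0,0,0],[0,0,0.01,0,0,0],[0,0,0.015,0,0,0],[0,0,0.02,0,0,0],[0,0,0.025,0,0,0],[0,0,0.025,0,0,0],[0,0,0.02,0,0,0],[0,0,0.01,0,0,0],[0,0,0,0,0,0],[0,0,0,0,0,0]])

```text
time: 7.05
position: [0.5396, -0.1888, 0.3701]
tool_rot: [-0.0, 1.0, 0.0, -0.001]
ft_force: [0.7, 0.4, -3.5]
grip_width: 0.0231
grip_force: 40.0
```

Run:
```python
from m import *
state()
ims=[]
for n in ('side','scene'):
    c=shot(n); W=pts(c); rep(W,n+' plate',.54,-.189,.06,.150,.171); rep(W,n+' jarrim',.574,.1465,.05,.079,.09)
    ims.append(cv2.resize(c['pixels'][130:290,300:450],(400,427)))
W=pts(shot('wrist')); rep(W,'wplate',.54,-.189,.06,.150,.170)
P=sel(W,.54,-.189,.06,.150,.170)
if len(P)>9:
    s=np.linalg.lstsq(np.c_[P[:,:2]-P[:,:2].mean(0),np.ones(len(P))],P[:,2],rcond=None)[0]; print('slope',s)
cv2.imwrite('pics/l3.png',np.hstack(ims))
```

```text
t 7.05 p [ 0.5396 -0.1888  0.3701] z [-1.4e-03  9.0e-04 -1.0e+00] y [-2.e-04  1.e+00  9.e-04] F [ 0.7  0.4 -3.5] M [0.02 0.02 0.03] w 0.0231 g 40.0 q [-0.53  0.5   1.6   0.    1.04 -2.1 ]
side plate 726 mean [ 0.5238 -0.1935  0.1611] mid [ 0.5354 -0.1885  0.1604] zmed 0.1617 circ [ 0.5358 -0.1894] 0.0375
side jarrim 126 mean [0.5748 0.1474 0.0823] mid [0.5754 0.1471 0.0827] zmed 0.0822 circ [0.5738 0.1471] 0.038
scene plate 511 mean [ 0.5265 -0.2004  0.1618] mid [ 0.5391 -0.1894  0.1605] zmed 0.1627 circ [ 0.5369 -0.1914] 0.0376
scene jarrim 94 mean [0.5744 0.1456 0.0835] mid [0.5746 0.1465 0.0836] zmed 0.0839 circ [0.5745 0.1459] 0.0372
wplate 6647 mean [ 0.5184 -0.1883  0.1613] mid [ 0.5384 -0.1882  0.16  ] zmed 0.1615 circ [ 0.5329 -0.1883] 0.0338
slope [0.00576715 0.00349937 0.16133014]
```

View pics/l3.png

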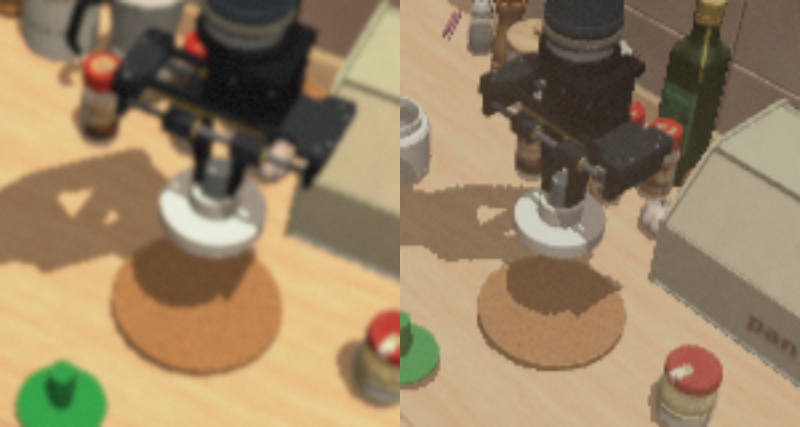

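The lids hang level and nested at crop (212,215) and (560,220), with 3.5 N of load. Heading toward the jar, with a wrist look on the way.

Emit:
step_arm(rows=[[0.004,0.01,0.005,0,0,0],[0.004,0.02,0.005,0,0,0],[0.005,0.03,0,0,0,0],[0.005,0.03,0,0,0,0],[0.005,0.03,0,0,0,0],[0.005,0.03,0,0,0,0],[0.004,0.03,0,0,0,0],[0.003,0.02,0,0,0,0],[0,0.01,0,0,0,0],[0,0,0,0,0,0],[0,0,0,0,0,0],[0,0,0,0,0,0]])

```text
time: 8.7
position: [0.575, 0.0201, 0.3807]
tool_rot: [0.001, 1.0, -0.0, -0.0]
ft_force: [0.4, 0.0, -2.3]
grip_width: 0.0231
grip_force: 40.0
```

Run:
```python
from m import *
state()
c=shot('wrist'); W=pts(c); cv2.imwrite('pics/w4.png',c['pixels'])
rep(W,'rim',.574,.1465,.05,.079,.09); rep(W,'body',.574,.1465,.058,.015,.065); rep(W,'shoulder',.574,.1465,.058,.06,.074)
for a in np.arange(0,360,45):
    P=sel(W,.574,.1465,.05,.079,.09); an=np.degrees(np.arctan2(P[:,1]-.1465,P[:,0]-.574))%360; m=abs(an-a-22)<22; print(a,m.sum(),end=' ')
```

```text
t 8.7 p [0.575  0.0201 0.3807] z [-0.e+00 -2.e-04 -1.e+00] y [ 1.e-03  1.e+00 -2.e-04] F [ 0.4  0.  -2.3] M [0.02 0.01 0.03] w 0.0231 g 40.0 q [-0.16  0.49  1.59 -0.    1.07 -1.73]
rim 991 mean [0.5731 0.1481 0.0824] mid [0.574  0.1471 0.082 ] zmed 0.0827 circ [0.5739 0.1465] 0.0376
body 2130 mean [0.5728 0.1475 0.039 ] mid [0.5724 0.1469 0.04  ] zmed 0.0378 circ [0.5732 0.1452] 0.0479
shoulder 2027 mean [0.5619 0.1319 0.0682] mid [0.5724 0.1469 0.067 ] zmed 0.0688 circ [0.572 0.144] 0.0425
0 126 45 141 90 133 135 113 180 128 225 130 270 106 315 100
```

View pics/w4.png

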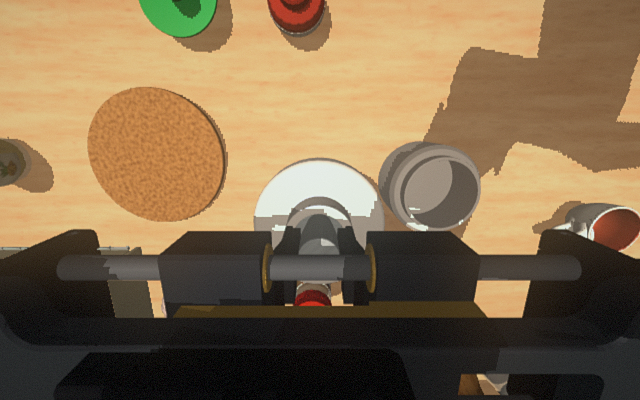

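The wrist view shows the jar mouth at (437,187) fully visible, rim centre (0.5739, 0.1467). The lids are at (318,200). Going above the mouth.

Emit:
step_arm(rows=[[0,0.01,0,0,0,0],[-0.001,0.025,0,0,0,0],[0,0.03,0,0,0,0],[0,0.03,0,0,0,0],[0,0.02,-0.005,0,0,0],[0,0.0115,-0.01,0,0,0],[0,0,-0.015,0,0,0],[0,0,-0.01,0,0,0],[0,0,-0.005,0,0,0],[0,0,0,0,0,0],[0,0,0,0,0,0]])

```text
time: 10.12
position: [0.5742, 0.1472, 0.3361]
tool_rot: [0.0, 1.0, -0.0, 0.0]
ft_force: [0.0, -0.1, -2.4]
grip_width: 0.023
grip_force: 40.0
```

Run:
```python
from m import *
state()
for n in ('wrist','side','scene'):
    W=pts(shot(n)); rep(W,n+' plate',.574,.1467,.055,.123,.137); rep(W,n+' jarbody',.574,.1467,.058,.01,.06)
```

```text
t 10.12 p [0.5742 0.1472 0.3361] z [ 0.001 -0.    -1.   ] y [ 3.e-04  1.e+00 -0.e+00] F [ 0.  -0.1 -2.4] M [-0.02  0.05  0.02] w 0.023 g 40.0 q [ 0.06  0.57  1.58 -0.    0.99 -1.51]
wrist plate 6497 mean [0.5536 0.1474 0.1279] mid [0.5736 0.1476 0.13  ] zmed 0.1278 circ [0.569  0.1474] 0.0343
wrist jarbody 219 mean [0.5274 0.147  0.0372] mid [0.5301 0.1471 0.0348] zmed 0.0386 circ [0.5742 0.1472] 0.0498
side plate 462 mean [0.5631 0.1389 0.1281] mid [0.5726 0.1464 0.1299] zmed 0.1281 circ [0.5727 0.1462] 0.0368
side jarbody 472 mean [0.5524 0.1301 0.0333] mid [0.5721 0.1457 0.035 ] zmed 0.0323 circ [0.573  0.1462] 0.0479
scene plate 273 mean [0.5665 0.1347 0.1293] mid [0.5734 0.1451 0.1299] zmed 0.1294 circ [0.5736 0.1443] 0.0369
scene jarbody 368 mean [0.5616 0.1278 0.0358] mid [0.5738 0.1459 0.0351] zmed 0.0362 circ [0.575  0.1459] 0.0483
```

Emit:
step_arm(rows=[[0,0,-0.01,0,0,0],[0,0,-0.006,0,0,0],[0,0,-0.003,0,0,0],[0,0,-0.002,0,0,0],[0,0,-0.002,0,0,0],[0,0,-0.002,0,0,0],[0,0,-0.002,0,0,0],[0,0,0,0,0,0]])

```text
time: 11.28
position: [0.5739, 0.1475, 0.3086]
tool_rot: [-0.0, 1.0, -0.0, -0.0]
ft_force: [-0.2, -0.6, -3.3]
grip_width: 0.0228
grip_force: 40.0
```

Emit:
step_arm(rows=[[0,0,-0.002,0,0,0],[0,0,-0.002,0,0,0],[0,0,-0.002,0,0,0],[0,0,0,0,0,0]])

```text
time: 11.78
position: [0.5739, 0.1475, 0.3025]
tool_rot: [-0.0, 1.0, -0.0, -0.0]
ft_force: [-0.7, -0.9, -2.5]
grip_width: 0.0232
grip_force: 40.0
```

Emit:
step_arm(rows=[[0,0,-0.0007,0,0,0],[0,0,-0.0007,0,0,0],[0,0,0,0,0,0]])

```text
time: 12.15
position: [0.5739, 0.1476, 0.3013]
tool_rot: [-0.0, 1.0, -0.0, -0.0]
ft_force: [0.0, -1.0, -3.8]
grip_width: 0.0234
grip_force: 40.0
```

Emit:
step_arm(rows=[[0,0,-0.0006,0,0,0],[0,0,0,0,0,0],[0,0,0,0,0,0]])

```text
time: 12.52
position: [0.5739, 0.1476, 0.3008]
tool_rot: [-0.0, 1.0, -0.0, 0.0]
ft_force: [-1.2, -0.8, -2.5]
grip_width: 0.0232
grip_force: 40.0
```

Continue until the load shifts to the jar.

Emit:
step_arm(rows=[[0,0,-0.0006,0,0,0],[0,0,0,0,0,0],[0,0,0,0,0,0]])

```text
time: 12.9
position: [0.5739, 0.1476, 0.3006]
tool_rot: [-0.0, 1.0, 0.0, 0.0]
ft_force: [-1.1, 0.6, 2.9]
grip_width: 0.0228
grip_force: 40.0
```

Emit:
step_arm(rows=[[0,0,-0.0006,0,0,0],[0,0,0,0,0,0],[0,0,0,0,0,0]])

```text
time: 13.28
position: [0.5739, 0.1477, 0.3006]
tool_rot: [-0.0, 1.0, 0.0, 0.0]
ft_force: [-2.3, -0.1, 5.4]
grip_width: 0.0232
grip_force: 40.0
```

Run:
```python
from m import *
state()
for n in ('wrist','side','scene'):
    W=pts(shot(n)); rep(W,n+' plate',.574,.1467,.055,.087,.102); rep(W,n+' jarbody',.574,.1467,.058,.01,.06)
```

```text
t 13.28 p [0.5739 0.1477 0.3006] z [ 6.e-04  1.e-04 -1.e+00] y [-4.e-04  1.e+00  1.e-04] F [-2.3 -0.1  5.4] M [0.03 0.38 0.02] w 0.0232 g 40.0 q [ 0.06  0.62  1.61  0.    0.91 -1.51]
wrist plate 6591 mean [0.5533 0.1477 0.0923] mid [0.573  0.1477 0.0945] zmed 0.0923 circ [0.5681 0.1477] 0.0339
wrist jarbody 339 mean [0.5275 0.1471 0.0372] mid [0.532  0.1463 0.035 ] zmed 0.0385 circ [0.5741 0.1473] 0.0499
side plate 443 mean [0.5621 0.1391 0.0925] mid [0.5724 0.1466 0.0945] zmed 0.0924 circ [0.5719 0.1461] 0.0366
side jarbody 407 mean [0.5433 0.1234 0.0354] mid [0.5615 0.1424 0.0351] zmed 0.0349 circ [0.5741 0.1469] 0.0491
scene plate 265 mean [0.5659 0.135  0.0938] mid [0.5734 0.1458 0.0946] zmed 0.094 circ [0.5732 0.1453] 0.0369
scene jarbody 291 mean [0.5512 0.116  0.0348] mid [0.5641 0.1362 0.035 ] zmed 0.035 circ [0.5756 0.1466] 0.0492
```

Seated: height 0.3006 against 0.3007 predicted, and the load has reversed. Release.

Emit:
step_arm(rows=[[0,0,0.0006,0,0,0],[0,0,0,0,0,0],[0,0,0,0,0,0],[0,0,0,0,0,0],[0,0,0,0,0,0],[0,0,0,0,0,0],[0,0,0,0,0,0]], jaw=0.087)

```text
time: 14.3
position: [0.5739, 0.1476, 0.3001]
tool_rot: [-0.0, 1.0, -0.0, -0.0]
ft_force: [0.1, -0.0, -0.6]
grip_width: 0.0832
grip_force: 0.0
```

Run:
```python
from m import *
state()
for n in ('wrist','side','scene'):
    c=shot(n); W=pts(c); rep(W,n+' plate',.574,.1467,.055,.087,.102); rep(W,n+' collartop',.574,.1467,.028,.110,.12);rep(W,n+' knob',.574,.1467,.02,.136,.147)
    P=sel(W,.574,.1467,.055,.087,.097); s=np.linalg.lstsq(np.c_[P[:,:2]-P[:,:2].mean(0),np.ones(len(P))],P[:,2],rcond=None)[0]; print('slope',s.round(4))
    if n=='side': cv2.imwrite('pics/s5.png',cv2.resize(c['pixels'][100:230,200:350],None,fx=4,fy=4))
```

```text
t 14.3 p [0.5739 0.1476 0.3001] z [-0. -0. -1.] y [-3.e-04  1.e+00 -0.e+00] F [ 0.1 -0.  -0.6] M [ 0.    0.03 -0.03] w 0.0832 g 0.0 q [ 0.06  0.62  1.61 -0.    0.91 -1.51]
wrist plate 7729 mean [0.5581 0.1476 0.0923] mid [0.5734 0.1478 0.0945] zmed 0.0923 circ [0.5708 0.1478] 0.0357
wrist collartop 1453 mean [0.5644 0.148  0.1142] mid [0.5673 0.148  0.115 ] zmed 0.1142 circ [0.5723 0.1478] 0.0191
wrist knob 623 mean [0.5664 0.1479 0.1399] mid [0.5662 0.1479 0.1388] zmed 0.1402 circ [0.5686 0.1479] 0.0068
slope [-0.0001 -0.0019  0.0922]
side plate 423 mean [0.5586 0.1409 0.0926] mid [0.5726 0.1464 0.0944] zmed 0.0924 circ [0.5708 0.1464] 0.0363
side collartop 100 mean [0.5685 0.1433 0.1144] mid [0.5727 0.1471 0.1145] zmed 0.1142 circ [0.5732 0.147 ] 0.0185
side knob 51 mean [0.5717 0.1463 0.1401] mid [0.5726 0.1471 0.1396] zmed 0.1406 circ [0.5726 0.147 ] 0.0091
slope [0.0058 0.0025 0.0921]
scene plate 234 mean [0.5588 0.1339 0.0937] mid [0.5722 0.1453 0.0943] zmed 0.0938 circ [0.5712 0.1437] 0.0359
scene collartop 62 mean [0.5681 0.1401 0.1149] mid [0.5743 0.1453 0.115 ] zmed 0.1149 circ [0.5727 0.145 ] 0.0177
scene knob 28 mean [0.5732 0.1447 0.1407] mid [0.5732 0.1458 0.1416] zmed 0.1406 circ [0.5734 0.1457] 0.009
slope [0.0158 0.0197 0.0933]
```

View pics/s5.png

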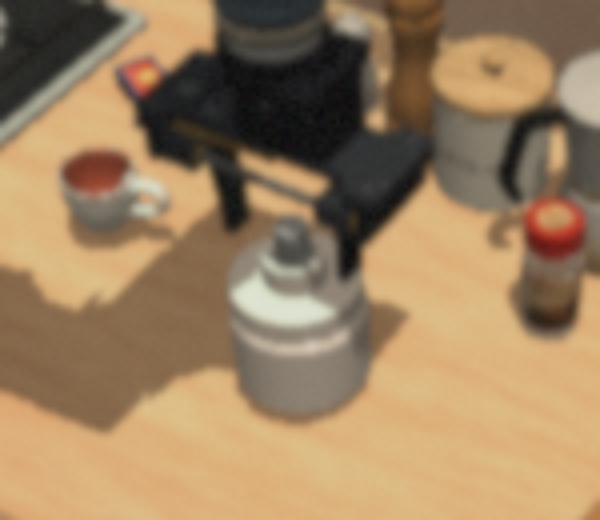

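Both lids sit level on the jar (plate at 0.0923, knob top at 0.140), with the knob at (290,240) free between the open fingers. Lower around the collar and close.

Emit:
step_arm(rows=[[0,0,-0.006,0,0,0],[0,0,-0.006,0,0,0],[0,0,-0.005,0,0,0],[0,0,-0.0035,0,0,0],[0,0,0,0,0,0],[0,0,0,0,0,0],[0,0,0,0,0,0]])

```text
time: 15.32
position: [0.574, 0.1476, 0.2799]
tool_rot: [-0.0, 1.0, 0.0, 0.0]
ft_force: [-0.1, 0.5, -1.0]
grip_width: 0.087
grip_force: 0.0
```

Emit:
step_arm(rows=[[0,0,0,0,0,0],[0,0,0,0,0,0],[0,0,0,0,0,0],[0,0,0,0,0,0],[0,0,0,0,0,0],[0,0,0,0,0,0],[0,0,0,0,0,0]], jaw=0.0, squeeze=25)

```text
time: 16.2
position: [0.5739, 0.1476, 0.2796]
tool_rot: [-0.0, 1.0, 0.0, -0.0]
ft_force: [-0.1, -0.1, -0.2]
grip_width: 0.0458
grip_force: 25.0
```

Emit:
step_arm(rows=[[0,0,0.002,0,0,0],[0,0,0.003,0,0,0],[0,0,0.005,0,0,0],[0,0,0,0,0,0]])

```text
time: 16.7
position: [0.5741, 0.1476, 0.2903]
tool_rot: [-0.0, 1.0, 0.0, 0.001]
ft_force: [0.4, -0.9, -1.1]
grip_width: 0.0456
grip_force: 25.0
```

Emit:
step_arm(rows=[[0,0,0.005,0,0,0],[0,0,0.01,0,0,0],[0,0,0.012,0,0,0],[0,0,0.015,0,0,0],[0,0,0.015,0,0,0],[0,0,0.015,0,0,0],[0,0,0.012,0,0,0],[0,0,0.007,0,0,0],[0,0,0.003,0,0,0],[0,0,0,0,0,0],[0,0,0,0,0,0],[0,0,0,0,0,0]])

```text
time: 18.2
position: [0.5739, 0.1475, 0.3832]
tool_rot: [-0.0, 1.0, -0.0, -0.0]
ft_force: [0.1, -1.0, -1.0]
grip_width: 0.0457
grip_force: 25.0
```

Run:
```python
from m import *
state(); ims=[]
for n in ('side','scene'):
    c=shot(n); W=pts(c); rep(W,n+' plate',.574,.1467,.055,.185,.205); rep(W,n+' flange',.574,.1467,.05,.080,.095); rep(W,n+' knob',.574,.1467,.02,.13,.147)
    ims.append(cv2.resize(c['pixels'][80:230,200:350],(400,400)))
cv2.imwrite('pics/f6.png',np.hstack(ims))
```

```text
t 18.2 p [0.5739 0.1475 0.3832] z [-0.001 -0.    -1.   ] y [-2.e-04  1.e+00 -0.e+00] F [ 0.1 -1.  -1. ] M [0.06 0.03 0.  ] w 0.0457 g 25.0 q [ 0.06  0.51  1.54  0.    1.09 -1.51]
side plate 519 mean [0.5579 0.1374 0.1954] mid [0.5713 0.1458 0.1952] zmed 0.1956 circ [0.5681 0.143 ] 0.0355
side flange 439 mean [0.5679 0.1433 0.0873] mid [0.5736 0.1482 0.0871] zmed 0.0873 circ [0.5721 0.1465] 0.0312
side knob 30 mean [0.5668 0.1429 0.1371] mid [0.5679 0.1461 0.1372] zmed 0.1367 circ [0.5709 0.1462] 0.0086
scene plate 304 mean [0.5608 0.1324 0.1959] mid [0.5731 0.1431 0.1945] zmed 0.1968 circ [0.571  0.1421] 0.0373
scene flange 254 mean [0.5704 0.1409 0.0885] mid [0.5751 0.1467 0.0875] zmed 0.0887 circ [0.5741 0.1454] 0.0314
scene knob 38 mean [0.5721 0.1418 0.1389] mid [0.5728 0.1434 0.1371] zmed 0.1399 circ [0.5728 0.1439] 0.0086
```

View pics/f6.png

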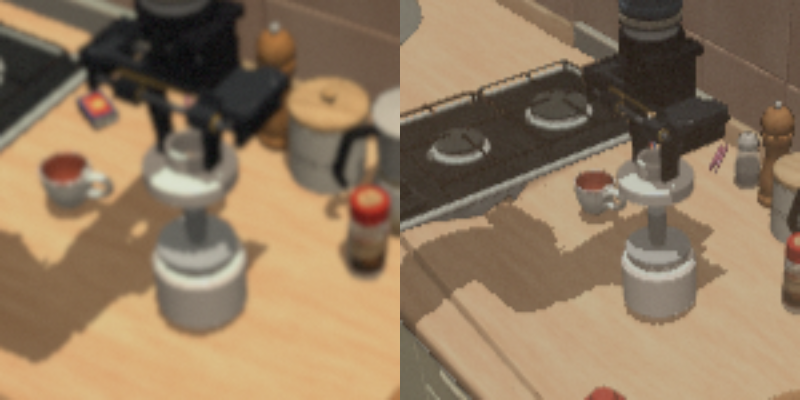

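The outer lid is held level at (190,170) and (655,180), 10.3 cm up. The inner lid is seated on the jar, flange at 0.0875 (0.088 expected). Hand in.

```bash
python3 -c "
from h import *
print(hand_in())"
```

```text
the job is handed in; nothing more can be done
None
```

I handed the job in after about 18 s of robot time: the inner lid is seated on the jar, and the gripper holds the outer lid level about 10 cm above where it sat. The last pictures and forces fit the required end state, but the hand-in call returned no verdict.

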